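Put the loaded socket tray away in its slotted holder

TASK

Set the drilling jig down over the two steel pegs of the plywood hand tray, until it sits flat on the tray. Then carry the loaded tray by its bar to the empty bench holder that it fits (the wider of the two) and slide it in under the lips from the open front, either end first, until it is fully home against the back stop, and let go. Keep the three sockets in their compartments, and do not knock the bottle, the wood offcut, the tin or the screwdriver.

Things in the scene. Friction and masses are not known exactly. Their poses are not given: they have to be found in the camera images.
- tray: Loose plywood hand tray. Origin: centre of underside, z up. Plate 140 (x) x 150 (y) x 10. Over its middle a dark bar along x, 128 long, 16 thick, 72 to 92 high, on end posts at x=+-57 (14 x 18). At -y three open compartments (x -66 to 66, y -62 to -14, wall tops 28 high) hold the sockets; at +y two steel pegs. Fits its holder either way round. Mass 0.35 kg.
- tray_bar (a point): Middle of the tray's bar, 82 mm above the tray's underside; the axes are those of the tray (bar along x). Grip here from above across y.
- tray_pegs (a point): Midway between the two pegs on the tray's plate, at (0, 45, 10) mm in the tray's frame; same axes. The pegs stand 20 mm either side of it along x, 9 mm in diameter, 16 mm high above the plate, with tapered tips.
- jig: Loose drilling jig, 0.15 kg: aluminium block 64 (x) x 30 (y) x 20 high, two upright through holes of 12 mm at x=+-20, between them a dark grip 26 (x) x 20 (y), 20 to 50 high. Origin: centre of underside, z up. Half a turn about z is the same shape. Seated, its underside lies on the tray's plate; the tray's bar is then 27 mm from the grip's y side, so grip it across x.
- socket_a: Loose steel socket, upright cylinder 26 mm diameter, 26 high, in one of the tray's end compartments (x = -43). Origin: centre of the underside.
- socket_b: Loose steel socket, 29 mm diameter, 28 high, in the tray's middle compartment. Origin: centre of the underside.
- socket_c: Loose steel socket, 22 mm diameter, 24 high, in the tray's other end compartment (x = +43). Origin: centre of the underside.
- wide_holder: Fixed wooden slotted holder; a tray slides in along +x from its open front. Floor 8 thick, x -70 to 70; back stop's face at x=70. Slot 156 wide (y), 8 to 24 high, under two lips (10 thick) that leave 134 open above; overall 184 wide, 34 high. Two flared cheeks guide in from x=-91 (200 over all). Origin: on the bench below the home point of a tray's centre.
- wide_home (a point): In the wide holder, on its floor, 8 mm above the bench: the tray's origin lies here when home. Axes of the holder (x = direction of insertion).
- narrow_holder: Fixed holder of the same make, empty, slot only 116 mm wide (overall 144, 160 over the flared cheeks): too narrow for this tray. Same axes, depth and height, origin likewise.
- bottle: Bystander: black drinking bottle with steel cap, 64 mm diameter, 186 high, standing. Origin: centre of its base.
- offcut: Bystander: pale wood offcut 60 x 40 x 45 mm high. Origin: centre of its underside.
- tin: Bystander: closed steel tin, 60 mm diameter, 60 high, standing beside the way into the wide holder. Origin: centre of its base.
- screwdriver: Bystander: screwdriver 200 mm long, lying beyond the tray along y. Origin: middle of its length, on the bench, its x axis from handle to tip.
Things that resemble listed ones, but are neither listed nor needed, are in the scene too. There is more than one size of the tray; the job needs the middle-sized.

How it is judged:
On the way:
1. the jig sits flat on the tray over both pegs (horizontal distance between jig and tray_pegs below 0.005 m and z of jig in the frame of tray_pegs between -0.003 and 0.004 m and angle between the x axis of jig and the x axis of tray, either way round below 0.12 rad and angle between the z axis of jig and the z axis of tray, either way round below 0.06 rad), for 0.2 s.
At the end, for the whole second after the job is handed in: Tray flat in the wide holder: within 4 mm of the back stop, 6 mm sideways, 3 mm in height, 0.06 rad yaw, 0.03 rad tilt. Jig on both pegs: within 5 mm sideways, 4 mm of flat, 0.12 rad yaw, 0.06 rad tilt. All three sockets in their compartments. Tray and jig at rest (all of step 1 and x of tray in the frame of wide_home between -0.004 and 0.004 m and y of tray in the frame of wide_home between -0.006 and 0.006 m and z of tray in the frame of wide_home between -0.003 and 0.003 m and angle between the x axis of tray and the x axis of wide_holder, either way round below 0.06 rad and angle between tray's own z axis and vertical below 0.03 rad and y of socket_a in the frame of tray between -0.06 and -0.016 m and x of socket_a in the frame of tray between -0.066 and 0.066 m and z of socket_a in the frame of tray between 0.005 and 0.04 m and y of socket_b in the frame of tray between -0.06 and -0.016 m and x of socket_b in the frame of tray between -0.066 and 0.066 m and z of socket_b in the frame of tray between 0.005 and 0.04 m and y of socket_c in the frame of tray between -0.06 and -0.016 m and x of socket_c in the frame of tray between -0.066 and 0.066 m and z of socket_c in the frame of tray between 0.005 and 0.04 m and linear speed of each of tray, jig below 0.02 m/s); the robot touches nothing.
It fails at once if a socket comes out of the tray (z of any of socket_a, socket_b, socket_c in the frame of tray above 0.05 m or z of any of socket_a, socket_b, socket_c in the frame of tray below -0.005 m or distance between any of socket_a, socket_b, socket_c and tray above 0.085 m).
It fails at once if the bottle, the offcut, the tin or the screwdriver is shoved more than 30 mm, or the bottle tipped over (distance of any of bottle, offcut, tin, screwdriver from where it was at the start of the episode above 0.03 m or angle between bottle's own z axis and vertical above 0.4 rad).
It also fails if it takes over 67 s, if anything falls off the work surface, if the arm or the gripper's body presses on something with over 40 N, if the wrist force passes 120 N, or if a joint passes its speed limit or range.

ROBOT

A 6-joint arm with a two-finger parallel gripper is mounted at the origin on the work surface. World frame = base frame: x ahead of the robot, y to its left, z up, the work surface at z = 0. Lengths are in m, angles in rad, forces in N, time in s.
With the tool pointing down it reaches from about 0.225 to 0.875 m from the base axis. Payload 3.4 kg.
Tool frame: the origin (TCP) lies midway between the tips of the shut fingers; the grasp point (between the pads) lies 19 mm behind it; x points along the fingers, y is the direction in which the jaws open and shut, and the axes are right-handed (so a half turn about x gives the same grasp; the last joint's range is limited). The gripper opens to 85 mm and grips with 20 to 120 N. Pads are 22 mm wide; open, the fingers measure 114 mm over their backs; the gripper's body (76 mm by 85 mm) begins 54 mm behind the grasp point. The pads swing forward as they close: fully open they stand 13 mm farther back than shut.
Start: joints at [1.051, 0.276, 1.505, -0, 1.361, -0.121], TCP at [0.223, 0.53, 0.231] pointing down, gripper open.
Joint ranges: [-2.89, 2.89], [-0.75, 2.08], [0.22, 2.7], [-1.18, 4.32], [0.11, 2.71], [-2.7, 2.7]. Speed limits (rad/s): [2.57, 2.57, 3.14, 3.14, 3.14, 3.14].

INTERFACE

Orientations are given as a unit quaternion [w, x, y, z].
In Python, from rig import manip, get_image, get_calibration, ticket gives the robot as it stands. The module is installed in compiled form; this text tells all that it offers.
- The arm moves only by the tool arm_command, never from a script. Its argument "series" is text: rows parted by semicolons, each of 7 numbers parted by spaces: the shift along the tool's x, y, z in units of 0.1 m (1.0 is 0.1 m), then the turn, a rotation vector about the tool's x, y, z in units of pi rad (1.0 is pi rad), then the opening, from -1 (shut) to 1 (fully open), so that 0 is half open. In form: tx ty tz rx ry rz claw; .... A call has 1 to 12 rows; each row shifts and turns the commanded pose from where the row before left it, along the tool's axes as they then stand; what a row does not reach is not made up. A row lasts 1/12 s, in which the tool goes at most 41.7 mm and 7.16 degrees, less where a joint would pass 70% of its speed; a pose out of reach is approached as far as the arm can. A call with a number of a shift or a turn outside -1 to 1 is refused whole. A call with a gripper value outside its range is refused whole. The fingers move at their own pace and stop on an object; "squeeze" is the grip in N (left out, the last holds). Time passes only in rows, so rows that do not move let the fingers close. It gives the time, the measured TCP pose, the force and the opening at its end, in the units of the state.
- manip.get_state(): the state, without advancing time (a new reading comes with each control period).
- get_image(name): name is "side" or "top"; returns the picture (400x640x3 uint8, red, green, blue); there is no depth.
- get_calibration(name): a dict with "fx", "fy", "cx", "cy" (pixels), "cam_to_world" (4x4, takes a point from camera to world coordinates). Camera axes: x right, y down, z forward; pixel columns grow to the right and rows downward; lengths in m; the calibration is good to about 2 mm. A picture is of the moment at which its call begins. get_calibration takes no time and is no camera call.
- ticket.sign_off(): hands the job in, once; it reports no verdict.
The state is a dict: "clock": time; "qpos": joint angles; "qd": joint speeds; "effort": joint torques, N m; "position": TCP position; "ee_rot": TCP orientation; "contact_force": force on the tool from outside, world axes, zero at the start; "moment": the same for the moment, N m; "width": finger opening in m.
Only numpy, scipy, OpenCV 4.12 (cv2) and the standard library are available. Lean on these libraries where they do the work, as an engineer would, in place of code of your own. Each camera call takes 0.05 s, during which the arm holds its last target. There are 200 camera calls.

## Working session

There is one attempt and no reset: what is moved stays moved. The work goes in short steps, Python scripts to look and compute and a tool call to move; the robot and the scene stay as the last step left them, time stands still between calls to the robot, and variables do not carry over. Pictures are saved under pics/ and viewed, about 8 in all and at most 12, crops included, and the job is handed in when it is done.

Besides the shell and the picture viewer there is one more tool, called after "Emit:" as name(argument=value, ...), one argument or row to a line, values as JSON. arm_command: Moves the arm, as the interface text tells. Shifts and turns lie within -1 to 1; 1 stands for 0.1 m of shift or pi rad of turn. Its arguments: {"type":"object","properties":{"series":{"type":"string"},"squeeze":{"type":"number"}},"required":["series"]}

```bash
mkdir -p pics
python3 - <<'E'
from rig import manip,get_image,get_calibration
import cv2,numpy as np
for n in("top","side"):
    im=get_image(n); cv2.imwrite(f"pics/{n}0.png",im[:,:,::-1]); c=get_calibration(n); print(n,c["fx"],c["fy"],c["cx"],c["cy"]); print(np.round(c["cam_to_world"],4))
s=manip.get_state(); print(s)
E
```

```text
top 381.98695888957764 381.98695888957764 309.54179953552114 196.99054216821546
[[-0.0183 -0.9984  0.0529  0.5311]
 [-0.9996  0.0193  0.019   0.0381]
 [-0.02   -0.0526 -0.9984  1.4556]
 [ 0.      0.      0.      1.    ]]
side 434.4150933249845 434.4150933249845 319.29791520051134 192.93740116497278
[[ 0.8473 -0.4144  0.3321  0.1277]
 [-0.5309 -0.6451  0.5495 -0.7172]
 [-0.0134 -0.6419 -0.7667  1.128 ]
 [ 0.      0.      0.      1.    ]]
{'clock': 0.1, 'qpos': array([ 1.05100830e+00,  2.76554192e-01,  1.50599388e+00,  7.31180645e-06,
        1.36068553e+00, -1.20992426e-01]), 'qd': array([-6.33901468e-04,  8.67620273e-05, -2.61607469e-03,  3.38936745e-04,
       -4.13590789e-04, -4.62410413e-04]), 'effort': array([-9.39832148e-05, -4.17703450e+01, -2.46404028e+01, -1.93428336e-04,
        5.77055180e-03,  2.53200874e-06]), 'position': array([0.22304781, 0.52948115, 0.23051845]), 'ee_rot': array([ 0.69291074,  0.13951371,  0.69328097, -0.1406134 ]), 'contact_force': array([-0.04877509, -0.10761931, -0.2472979 ]), 'moment': array([ 0.07707625,  0.03752874, -0.00385569]), 'width': 0.08523234153715935}
```

View pics/top0.png

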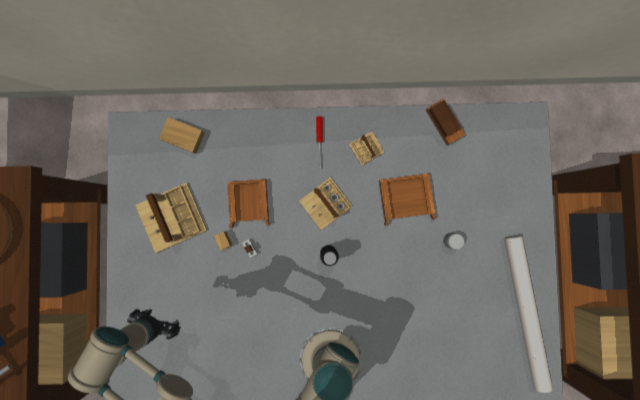

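View pics/side0.png

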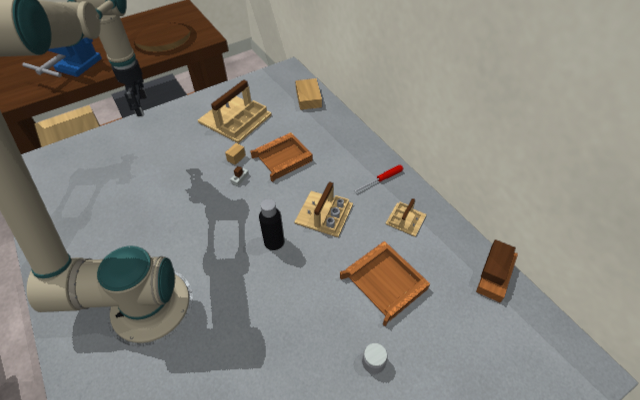

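Top view: the trays are large (171,217), middle with sockets (326,203) and small (367,148). The jig is at (249,248). The holders are narrow (249,200) and wide (408,197). The bottle is at (330,256), the offcut (223,240), the tin (456,241) and the screwdriver (320,140). I choose the middle tray, the only one with sockets, and the right-hand holder. I'll check both in a close crop.

Run:
```python
import cv2,numpy as np
t=cv2.imread("pics/top0.png");s=cv2.imread("pics/side0.png")
r=lambda im,x,y,w,h,k:cv2.resize(im[y:y+h,x:x+w],None,fx=k,fy=k,interpolation=cv2.INTER_CUBIC)
a=r(t,290,165,80,75,5);b=r(t,225,225,50,50,5); c=r(s,285,175,80,75,5); d=r(s,215,150,50,50,5); e=r(t,370,160,80,75,3.3333)
print(a.shape,e.shape)
C=np.zeros((600,800,3),np.uint8)
# row1: tray top 400x375 | tray side ; scaled to fit, row2: jig top, jig side, holder
C[:375,:400]=a;C[:375,400:]=c
C[375:600,:225]=b[:225,:225];C[375:600,225:450]=d[:225,:225];C[375:600,450:717]=e[:225,:267]
cv2.imwrite("pics/crop0.png",C)
```

```text
(375, 400, 3) (250, 267, 3)
```

View pics/crop0.png

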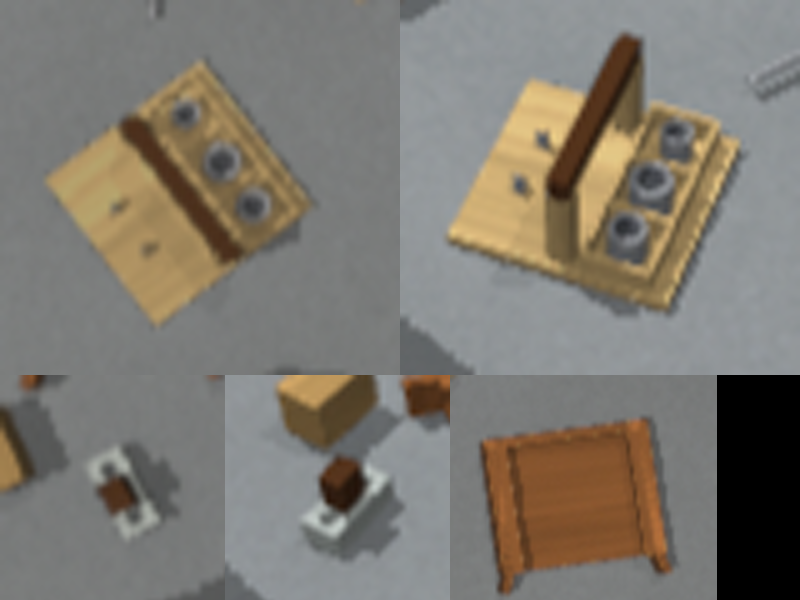

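The crop confirms it. The middle tray has its pegs toward the robot (lower left) and its sockets upper right. The jig lies free. The wide holder's flared open front faces the robot. Next I measure.

```bash
cat > h.py <<'E'
import numpy as np,cv2
from rig import manip,get_image,get_calibration
from scipy.spatial.transform import Rotation as R
def ray(n,uv):
    c=get_calibration(n);T=np.array(c["cam_to_world"]);uv=np.atleast_2d(uv).astype(float)
    d=np.c_[(uv[:,0]-c["cx"])/c["fx"],(uv[:,1]-c["cy"])/c["fy"],np.ones(len(uv))]@T[:3,:3].T
    return T[:3,3],d
def plane(n,uv,z):
    o,d=ray(n,uv);return o+d*((z-o[2])/d[:,2])[:,None]
def mask(hsv,lo,hi,box):
    m=cv2.inRange(hsv,lo,hi);k=np.zeros_like(m);x,y,w,h=box;k[y:y+h,x:x+w]=255;m&=k
    cs,_=cv2.findContours(m,cv2.RETR_EXTERNAL,cv2.CHAIN_APPROX_NONE)
    return max(cs,key=cv2.contourArea)[:,0,:]
def rect(n,c,z):
    p=plane(n,c,z)[:,:2];(cx,cy),(w,h),a=cv2.minAreaRect((p*1000).astype(np.float32))
    return f"{n} z{z}: c=({cx:.1f},{cy:.1f}) {w:.1f}x{h:.1f} ang {a:.1f}"
def pose():
    s=manip.get_state();q=s["ee_rot"];M=R.from_quat(np.r_[q[1:],q[0]]).as_matrix();return s,np.array(s["position"]),M
def go(x,y,z,a):
    "shift and turn to a TCP target, tool down, jaws at angle a deg (mod 180): turn first, then the shift"
    s,p,M=pose();a0=np.degrees(np.arctan2(M[1,1],M[0,1]))
    d=(a-a0+90)%180-90;b=np.radians(a0+d)
    M2=np.c_[[0,0,-1],[np.cos(b),np.sin(b),0],[np.sin(b),-np.cos(b),0]]
    rv=R.from_matrix(M.T@M2).as_rotvec()/np.pi
    print("t",round(s["clock"],2),"p",np.round(p*1000,1),"jaw",round(a0,1),"w",round(s["width"]*1000,1),"F",np.round(s["contact_force"],1),"q6",round(s["qpos"][5],2))
    print(" turn",np.round(rv,4)," shift(after turn)",np.round(M2.T@(np.array([x,y,z])-p)*10,3))
E
python3 - <<'E'
from h import *
T=cv2.cvtColor(cv2.imread("pics/top0.png"),cv2.COLOR_BGR2HSV);S=cv2.cvtColor(cv2.imread("pics/side0.png"),cv2.COLOR_BGR2HSV)
for n,I,pts in(("top",T,dict(ply=(312,205),bar=(326,200),jigal=(253,254),grip=(248,248),hold=(408,197),lip=(388,205),bench=(280,230),tin=(456,241),off=(223,240))),("side",S,dict(ply=(310,220),bar=(325,200),jigal=(240,180),grip=(238,172),hold=(385,280),bench=(320,260),tin=(375,352)))):
    for k,(u,v) in pts.items(): print(n,k,I[v,u])
E
```

```text
top ply [ 22  91 162]
top bar [ 14 132  89]
top jigal [ 50  10 150]
top grip [ 13 167  78]
top hold [ 13 166 135]
top lip [ 13 171 145]
top bench [ 90   2 123]
top tin [ 51  11 164]
top off [ 18 129 162]
side ply [ 19 110 197]
side bar [ 16 127  70]
side jigal [70  9 86]
side grip [ 12 168  50]
side hold [ 12 172 157]
side bench [101  14 151]
side tin [ 73  11 201]
```

Run:
```python
from h import *
T=cv2.cvtColor(cv2.imread("pics/top0.png"),cv2.COLOR_BGR2HSV);S=cv2.cvtColor(cv2.imread("pics/side0.png"),cv2.COLOR_BGR2HSV)
bx=(290,165,70,75)
c=mask(T,(8,105,30),(17,255,125),bx);print("bar",rect("top",c,.092))
c=mask(S,(5,90,20),(17,255,125),(310,180,30,36));print("bar",rect("side",c,.085), "ends lo/hi",c[c[:,1].argmax()],c[c[:,1].argmin()])
cr={k:np.array(v) for k,v in dict(A=(330,177.4),B=(352.4,206.6),C=(321.4,230),D=(299.4,201.2)).items()}
P={k:plane("top",v,.01)[0]*1000 for k,v in cr.items()};print("plate top",{k:np.round(v[:2],1) for k,v in P.items()},"cen",np.mean(list(P.values()),0).round(1))
for a,b in("AB","BC","CD","DA"):
    d=P[b]-P[a];print(a+b,round(np.hypot(*d[:2]),1),round(np.degrees(np.arctan2(d[1],d[0])),1))
ps=plane("side",[[400/5*0+285+(448-400)/5,175+240/5],[285+(668-400)/5,175+312/5],[285+(530-400)/5,175+80/5],[285+(742-400)/5,175+140/5]],.01)*1000
print("side plate D?,C,A,B",ps[:,:2].round(1),ps.mean(0).round(1))
pg=plane("top",[[313.8,206],[320,214.6]],.022)*1000;print("pegs",pg[:,:2].round(1),pg.mean(0).round(1))
# all ply incl. everything: filled hull
c=mask(T,(8,60,60),(28,255,255),bx);print("ply",rect("top",c,.01))
bj=(235,232,32,32)
c=mask(T,(5,100,20),(20,255,140),bj);print("grip",rect("top",c,.05))
m=cv2.inRange(T,(0,0,145),(179,40,255));print("jig al");
c=mask(T,(0,0,138),(179,60,255),bj);print(rect("top",c,.02))
c=mask(S,(0,90,15),(25,255,140),(225,158,30,30));M=c.mean(0);print("grip side c @z35",plane("side",M,.035)[0].round(4),c.min(0),c.max(0))
for nm,b in(("wide",(372,165,72,65)),("narrow",(222,170,55,60))):
    c=mask(T,(5,120,40),(17,255,255),b);print(nm,rect("top",c,.034)); 
    if nm=="wide":
        ap=cv2.approxPolyDP(c.reshape(-1,1,2),3,True)[:,0];print(np.c_[ap,plane("top",ap,.034)[:,:2].round(4)])
c=mask(S,(5,120,40),(17,255,255),(335,235,100,95));ap=cv2.approxPolyDP(c.reshape(-1,1,2),3,True)[:,0];print(np.c_[ap,plane("side",ap,.034)[:,:2].round(4)])
c=mask(T,(0,0,150),(179,30,255),(440,225,32,32));print("tin",rect("top",c,.06))
print("bottle",plane("top",(328,254),.186),"scrd",plane("top",[(320,118),(322,167)],.01),"off",plane("top",(223,239),.045))
```

```text
bar top z0.092: c=(582.7,5.8) 124.2x17.8 ang 36.4
bar side z0.085: c=(580.1,6.9) 136.2x19.7 ang 36.9 ends lo/hi [315 214] [329 182]
plate top {'A': array([680.7, -13.4]), 'B': array([568.2, -95.6]), 'C': array([482.2,  23.2]), 'D': array([592.5, 104.4])} cen [580.9   4.6  10. ]
AB 139.3 -143.8
BC 146.7 125.9
CD 136.9 36.4
DA 147.1 -53.2
side plate D?,C,A,B [[ 480.    21. ]
 [ 567.1 -100. ]
 [ 593.1  106.4]
 [ 683.5  -13.1]] [580.9   3.6  10. ]
pegs [[572.9  50. ]
 [540.2  27.4]] [556.6  38.7  22. ]
ply top z0.01: c=(583.2,6.5) 140.3x150.3 ang 36.1
grip top z0.05: c=(420.4,293.5) 20.4x17.3 ang 33.3
jig al
top z0.02: c=(442.2,308.3) 18.1x30.7 ang 20.7
grip side c @z35 [0.4169 0.299  0.035 ] [234 167] [241 176]
wide top z0.034: c=(593.4,-295.8) 167.8x186.0 ang 6.1
[[ 4.280e+02  1.740e+02  6.835e-01 -3.766e-01]
 [ 3.800e+02  1.800e+02  6.647e-01 -1.983e-01]
 [ 3.850e+02  2.240e+02  5.010e-01 -2.121e-01]
 [ 3.920e+02  2.170e+02  5.264e-01 -2.387e-01]
 [ 4.220e+02  2.130e+02  5.391e-01 -3.496e-01]
 [ 4.350e+02  2.180e+02  5.198e-01 -3.967e-01]]
narrow top z0.034: c=(589.6,297.1) 168.0x144.6 ang 2.5
[[ 3.820e+02  2.420e+02  6.579e-01 -1.970e-01]
 [ 3.400e+02  2.720e+02  4.953e-01 -2.139e-01]
 [ 3.400e+02  2.770e+02  4.864e-01 -2.272e-01]
 [ 3.480e+02  2.760e+02  5.073e-01 -2.367e-01]
 [ 3.840e+02  3.130e+02  5.253e-01 -3.794e-01]
 [ 3.850e+02  3.250e+02  5.072e-01 -4.073e-01]
 [ 4.290e+02  2.830e+02  6.852e-01 -3.760e-01]]
tin top z0.06: c=(434.9,-462.0) 47.7x46.2 ang 43.4
bottle [[0.40885941 0.00480143 0.186     ]] scrd [[0.90984555 0.02002617 0.01      ]
 [0.72101341 0.01614376 0.01      ]] off [[0.4566699  0.38748387 0.045     ]]
```

Run:
```python
from h import *
B=cv2.imread("pics/top0.png");T=cv2.cvtColor(B,cv2.COLOR_BGR2HSV)
x0,y0,w,h=236,234,28,28
sub=T[y0:y0+h,x0:x0+w].astype(int)
m=(((sub[...,2]>136)&(sub[...,1]<60))|((sub[...,1]>90)&(sub[...,2]<150)&(sub[...,0]<25))).astype(np.uint8)
n,l,st,ce=cv2.connectedComponentsWithStats(m);i=1+st[1:,4].argmax();ys,xs=np.where(l==i)
p=plane("top",np.c_[xs+x0,ys+y0],.02)[:,:2]*1000
(c,s,a)=cv2.minAreaRect(p.astype(np.float32));pc=p-p.mean(0);u=np.linalg.svd(pc)[2][0]
print("jig",c,s,a,p.mean(0),np.degrees(np.arctan2(u[1],u[0]))%180)
# pegs: dark blobs on plate
g=B[:,:,1].astype(float)
for (u,v) in((313.4,205.6),(319.6,214.2)):
    U,V=int(round(u)),int(round(v));pt=g[V-3:V+4,U-3:U+4];wt=np.clip(np.median(pt)-12-pt,0,None);yy,xx=np.mgrid[V-3:V+4,U-3:U+4]
    q=((wt*xx).sum()/wt.sum(),(wt*yy).sum()/wt.sum());print("peg",q,plane("top",q,.018)[0]*1000)
go(.5828,.0062,.24,126.3)
```

```text
jig (441.1836242675781, 307.7671813964844) (21.325347900390625, 30.896358489990234) 17.362823486328125 [442.01246875 308.02603054] 108.71632807159257
peg (np.float64(313.5755813953488), np.float64(205.94767441860466)) [573.24393817  50.90025561  18.        ]
peg (np.float64(319.6), np.float64(214.35652173913044)) [541.21348601  28.85729886  18.        ]
t 0.1 p [223.  529.5 230.5] jaw 67.2 w 85.2 F [-0.  -0.1 -0.2] q6 -0.12
 turn [-3.286e-01 -3.000e-04  4.000e-04]  shift(after turn) [-0.095 -6.347 -0.199]
```

Emit:
arm_command(
  series="0 0 0 0.0395 0 0 1;0 0 0 0.0395 0 0 1;0 0 0 0.0395 0 0 1;0 0 0 0.0395 0 0 1;0 0 0 0.0395 0 0 1;0 0 0 0.0395 0 0 1;0 0 0 0.0395 0 0 1;0 0 0 0.0395 0 0 1;0 0 0 0.0395 0 0 1;0 0 0 0.0395 0 0 1;0 0 0 0.0395 0 0 1;0 0 0 0.0395 0 0 1",
)

```text
clock: 1.1
position: [0.2231, 0.5296, 0.2308]
ee_rot: [-0.413, -0.574, -0.413, 0.574]
contact_force: [0.7, -0.2, -0.1]
width: 0.0852
```

Emit:
arm_command(
  series="0 0 0 0.0395 0 0 1;0 0 0 0.0395 0 0 1;0 0 0 0.0395 0 0 1;0 0 0 0.0395 0 0 1;0 0 0 0.0395 0 0 1",
)

```text
clock: 1.52
position: [0.2231, 0.5296, 0.2308]
ee_rot: [-0.218, -0.672, -0.218, 0.673]
contact_force: [0.1, 0.2, -0.4]
width: 0.0856
```

```bash
python3 -c "
from h import *
go(.5828,.0062,.2,-53.7)
print(plane('top',[(249.15,248.3)],.02),rect('top',np.array([(242.2,242),(248.2,239),(256.6,254.6),(249.6,257.6)]),.02))"
```

```text
t 1.52 p [223.1 529.6 230.8] jaw -54.1 w 85.6 F [ 0.1  0.2 -0.4] q6 1.99
 turn [-0.0021  0.0003 -0.0001]  shift(after turn) [0.308 6.348 0.2  ]
[[0.4189435  0.29539473 0.02      ]] top z0.02: c=(418.8,294.8) 66.3x28.5 ang 25.5
```

Emit:
arm_command(
  series="0 0.37 0.012 0 0 0 1;0 0.37 0.012 0 0 0 1;0 0.37 0.012 0 0 0 1;0 0.37 0.012 0 0 0 1;0 0.37 0.012 0 0 0 1;0 0.37 0.012 0 0 0 1;0 0.37 0.012 0 0 0 1;0 0.37 0.012 0 0 0 1;0 0.37 0.012 0 0 0 1;0 0.37 0.012 0 0 0 1;0 0.37 0.012 0 0 0 1;0 0.37 0.012 0 0 0 1",
)

```text
clock: 2.52
position: [0.4748, 0.1617, 0.2311]
ee_rot: [-0.22, -0.672, -0.22, 0.672]
contact_force: [0.3, 0.7, -0.0]
width: 0.0855
```

Emit:
arm_command(
  series="0 0.37 0.012 -0.002 0 0 1;0 0.37 0.012 0 0 0 1;0 0.37 0.012 0 0 0 1;0 0.37 0.012 0 0 0 1;0 0.37 0.012 0 0 0 1;0 0 0 0 0 0 1",
)

```text
clock: 3.02
position: [0.5838, 0.0053, 0.2303]
ee_rot: [0.222, 0.672, 0.219, -0.671]
contact_force: [-0.0, 0.1, 0.7]
width: 0.0852
```

```bash
python3 -c "
from h import *
go(.5828,.0062,.064,-53.7)"
```

```text
t 3.02 p [583.8   5.3 230.3] jaw -53.6 w 85.2 F [-0.   0.1  0.7] q6 0.83
 turn [ 0.0003  0.0001 -0.0015]  shift(after turn) [ 1.663 -0.013  0.003]
```

Emit:
arm_command(
  series="0.33 0 0 0 0 0 1;0.33 0 0 0 0 0 1;0.33 0 0 0 0 0 0.5;0.33 0 0 0 0 0 0;0.34 0 0 0 0 0 -0.3;0 0 0 0 0 0 -0.6;0 0 0 0 0 0 -1;0 0 0 0 0 0 -1;0 0 0 0 0 0 -1;0 0 0 0 0 0 -1;0 0 0 0 0 0 -1;0 0 0 0 0 0 -1",
  squeeze=20,
)

```text
clock: 4.02
position: [0.58, 0.0115, 0.0661]
ee_rot: [0.222, 0.672, 0.222, -0.671]
contact_force: [-0.6, 0.4, -1.9]
width: 0.0154
```

```bash
python3 -c "
from h import *
go(.5828,.0062,.064,-53.7)"
```

```text
t 4.02 p [580.   11.5  66.1] jaw -53.4 w 15.4 F [-0.6  0.4 -1.9] q6 0.83
 turn [ 0.0019 -0.0003 -0.0001]  shift(after turn) [0.021 0.059 0.009]
```

Run:
```python
from h import *
print(pose()[0]["qd"].round(3),pose()[0]["effort"].round(2))
t=get_image("top")[:,:,::-1];s=get_image("side")[:,:,::-1]
r=lambda im,x,y,w,h,k:cv2.resize(im[y:y+h,x:x+w],None,fx=k,fy=k,interpolation=cv2.INTER_CUBIC)
cv2.imwrite("pics/c1.png",np.hstack([r(t,280,165,90,110,4.4),r(s,265,140,90,110,4.4)]))
go(.5828,.0062,.064,-53.7)
```

```text
[ 0.001  0.001 -0.003 -0.001  0.003 -0.001] [-2.700e-01 -4.648e+01 -2.082e+01 -1.000e-01 -2.100e-01  2.000e-02]
t 4.12 p [580.   11.5  66.2] jaw -53.4 w 15.1 F [-1.   1.5  0. ] q6 0.83
 turn [ 0.0019 -0.0003 -0.0001]  shift(after turn) [0.022 0.059 0.009]
```

View pics/c1.png

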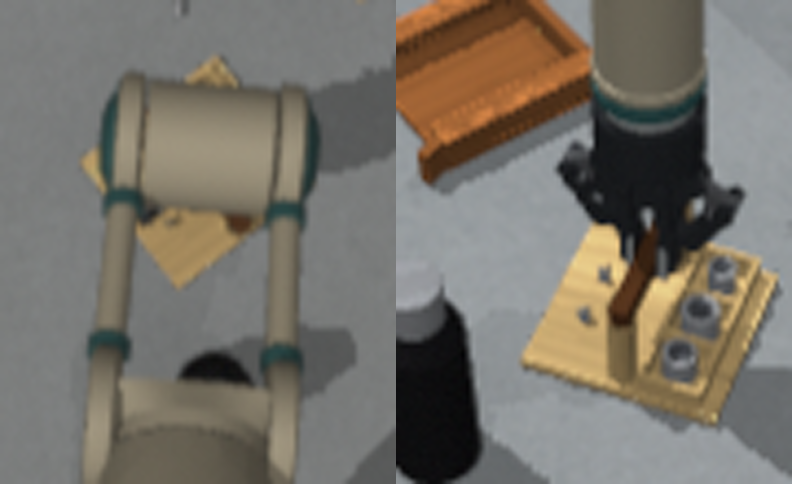

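Emit:
arm_command(
  series="0 0 0 0 0 0 -0.5;0 0 0 0 0 0 0;0 0 0 0 0 0 0.5;0 0 0 0 0 0 1;0 0 0 0 0 0 1;0 0 0 0 0 0 1;-0.3 0 0 0.0265 0 0 1;-0.3 0 0 0.0265 0 0 1;-0.3 0 0 0 0 0 1;-0.3 0 0 0 0 0 1;0 0 0 0 0 0 1;0 0 0 0 0 0 1",
)

```text
clock: 5.12
position: [0.5811, 0.0112, 0.1875]
ee_rot: [0.166, 0.689, 0.165, -0.686]
contact_force: [-0.4, -0.1, -0.5]
width: 0.0854
```

```bash
python3 -c "
from h import *
go(.419,.2955,.1,-63)"
```

```text
t 5.12 p [581.1  11.2 187.5] jaw -62.9 w 85.4 F [-0.4 -0.1 -0.5] q6 1.0
 turn [ 0.0006 -0.0013 -0.0008]  shift(after turn) [ 0.875 -3.269  0.154]
```

Emit:
arm_command(
  series="0 -0.364 0.017 0 0 0 1;0 -0.364 0.017 0 0 0 1;0 -0.364 0.017 0 0 0 1;0 -0.364 0.017 0 0 0 1;0 -0.364 0.017 0 0 0 1;0 -0.364 0.017 0 0 0 1;0 -0.364 0.017 0 0 0 1;0 -0.364 0.017 0 0 0 1;0 -0.364 0.017 0 0 0 1;0 0 0 0 0 0 1;0 0 0 0 0 0 1;0 0 0 0 0 0 1",
)

```text
clock: 6.12
position: [0.4164, 0.2955, 0.1842]
ee_rot: [-0.166, -0.687, -0.166, 0.688]
contact_force: [-1.1, 0.1, -0.3]
width: 0.086
```

Run:
```python
from h import *
t=get_image("top")[:,:,::-1];s=get_image("side")[:,:,::-1]
cv2.imwrite("pics/t2.png",t);cv2.imwrite("pics/s2.png",s)
T=cv2.cvtColor(t,cv2.COLOR_BGR2HSV);bx=(290,165,70,75)
print("bar",rect("top",mask(T,(8,105,30),(17,255,125),bx),.092));print("ply",rect("top",mask(T,(8,60,60),(28,255,255),bx),.01))
go(.419,.2955,.03,-63)
r=lambda im,x,y,w,h,k:cv2.resize(im[y:y+h,x:x+w],None,fx=k,fy=k,interpolation=cv2.INTER_CUBIC)
cv2.imwrite("pics/c2.png",np.hstack([r(t,215,205,90,110,4.4),r(s,190,110,90,110,4.4)]))
```

```text
bar top z0.092: c=(580.3,9.6) 123.3x17.4 ang 36.5
ply top z0.01: c=(581.3,10.1) 140.5x149.9 ang 36.7
t 6.22 p [417.3 294.9 184.6] jaw -63.0 w 85.4 F [0.  0.3 0.2] q6 1.58
 turn [ 0.0002  0.0004 -0.0002]  shift(after turn) [ 1.546  0.002 -0.018]
```

View pics/c2.png

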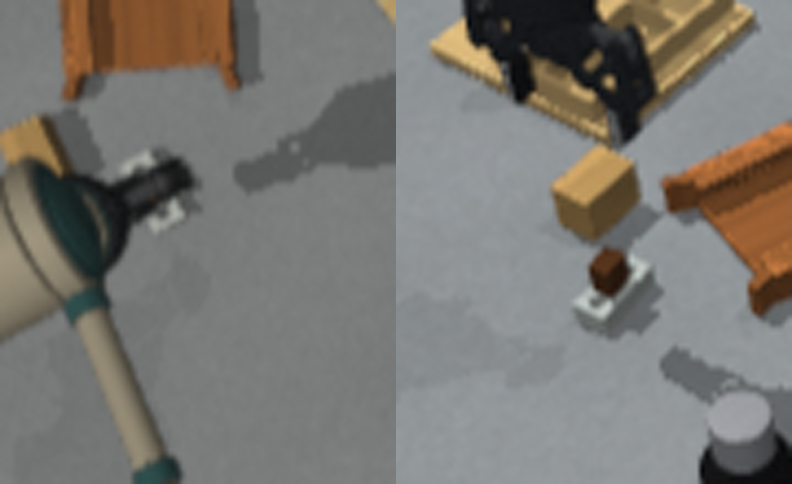

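Emit:
arm_command(
  series="0.3 0 0 0 0 0 1;0.3 0 -0.018 0 0 0 1;0.3 0 0 0 0 0 1;0.3 0 0 0 0 0 0.5;0.34 0 0 0 0 0 0;0 0 0 0 0 0 -0.2;0 0 0 0 0 0 -0.4;0 0 0 0 0 0 -1;0 0 0 0 0 0 -1;0 0 0 0 0 0 -1;0 0 0 0 0 0 -1;0 0 0 0 0 0 -1",
  squeeze=20,
)

```text
clock: 7.22
position: [0.4196, 0.2973, 0.0329]
ee_rot: [0.166, 0.689, 0.166, -0.686]
contact_force: [-0.6, -0.5, 5.1]
width: 0.0195
```

Run:
```python
from h import *
go(.419,.2955,.03,-63)
```

```text
t 7.22 p [419.6 297.3  32.9] jaw -62.9 w 19.5 F [-0.6 -0.5  5.1] q6 1.58
 turn [ 0.0006 -0.0011 -0.    ]  shift(after turn) [0.029 0.013 0.014]
```

Emit:
arm_command(
  series="0 0 0 0 0 0 0;0 0 0 0 0 0 0.5;0 0 0 0 0 0 0.5;0 0 0 0 0 0 0.5;-0.25 0 0 0 0 0 0.5;-0.25 0 0 -0.0385 0 0 0.5;0 0 0 -0.0385 0 0 0.5;0 0 0 -0.0385 0 0 0.5;0 0 0 -0.0385 0 0 0.5;0 0 0 -0.0385 0 0 0.5;0 0 0 -0.0385 0 0 0.5;0 0 0 -0.0385 0 0 0.5",
)

```text
clock: 8.22
position: [0.4184, 0.2967, 0.0811]
ee_rot: [-0.435, -0.557, -0.435, 0.558]
contact_force: [0.2, 1.0, 0.1]
width: 0.0638
```

Emit:
arm_command(
  series="0 0 0 -0.0385 0 0 0.5;0 0 0 -0.0385 0 0 0.5;0 0 0 -0.0385 0 0 0.5;0 0 0 -0.0385 0 0 0.5;0 0 0 -0.0385 0 0 0.5;0 0 0 0 0 0 0.5;0 0 0 0 0 0 0.5;0 0 0 0 0 0 0.5",
)

```text
clock: 8.88
position: [0.4185, 0.2968, 0.0812]
ee_rot: [0.58, 0.405, 0.58, -0.405]
contact_force: [0.8, 0.9, 0.7]
width: 0.064
```

Run:
```python
from h import *
go(.4196,.2973,.028,27.1)
```

```text
t 8.88 p [418.5 296.8  81.2] jaw 20.1 w 64.0 F [0.8 0.9 0.7] q6 0.13
 turn [-0.0388 -0.      0.0001]  shift(after turn) [0.532 0.012 0.001]
```

Emit:
arm_command(
  series="0 0 0 -0.0388 0 0 0.5;0.26 0.006 0 0 0 0 0.5;0.26 0.006 0 0 0 0 0.5;0 0 0 0 0 0 0.2;0 0 0 0 0 0 0;0 0 0 0 0 0 -0.2;0 0 0 0 0 0 -0.5;0 0 0 0 0 0 -1;0 0 0 0 0 0 -1;0 0 0 0 0 0 -1;0 0 0 0 0 0 -1;0 0 0 0 0 0 -1",
  squeeze=45,
)

```text
clock: 9.88
position: [0.4208, 0.298, 0.0307]
ee_rot: [0.604, 0.369, 0.603, -0.367]
contact_force: [-0.3, -0.2, 6.6]
width: 0.025
```

Run:
```python
from h import *
go(.4196,.2973,.2,27.1)
```

```text
t 9.88 p [420.8 298.   30.7] jaw 27.2 w 25.0 F [-0.3 -0.2  6.6] q6 0.01
 turn [ 0.0008 -0.     -0.001 ]  shift(after turn) [-1.693e+00 -1.300e-02  1.000e-03]
```

Emit:
arm_command(
  series="-0.2 0 0 0 0 0 -1;-0.35 0 0 0 0 0 -1;-0.4 0 0 -0.026 0 0 -1;-0.35 0 0 -0.026 0 0 -1;0 0 0 0 0 0 -1;0 0 0 0 0 0 -1;0 0 0 0 0 0 -1",
)

```text
clock: 10.47
position: [0.4188, 0.2969, 0.1588]
ee_rot: [0.631, 0.318, 0.632, -0.318]
contact_force: [-0.4, -1.1, -1.3]
width: 0.025
```

Run:
```python
from h import *
go(.5529,.0474,.16,36.6)
```

```text
t 10.47 p [418.8 296.9 158.8] jaw 36.6 w 25.0 F [-0.4 -1.1 -1.3] q6 -0.16
 turn [-0.0002 -0.0001  0.0003]  shift(after turn) [-0.012 -0.411  2.803]
```

Emit:
arm_command(
  series="0 -0.046 0.311 0 0 0 -1;0 -0.046 0.311 0 0 0 -1;0 -0.046 0.311 0 0 0 -1;0 -0.046 0.311 0 0 0 -1;0 -0.046 0.311 0 0 0 -1;0 -0.046 0.311 0 0 0 -1;0 -0.046 0.311 0 0 0 -1;0 -0.046 0.311 0 0 0 -1;0 -0.043 0.315 0 0 0 -1;0 0 0 0 0 0 -1;0 0 0 0 0 0 -1;0 0 0 0 0 0 -1",
)

```text
clock: 11.47
position: [0.5522, 0.048, 0.1573]
ee_rot: [0.63, 0.318, 0.633, -0.318]
contact_force: [0.2, -0.8, -1.2]
width: 0.025
```

Run:
```python
from h import *
go(.5529,.0474,.072,36.6)
```

```text
t 11.47 p [552.2  48.  157.3] jaw 36.5 w 25.0 F [ 0.2 -0.8 -1.2] q6 -0.68
 turn [-0.0003 -0.0011  0.001 ]  shift(after turn) [0.853 0.002 0.009]
```

Emit:
arm_command(
  series="0.29 0 0.003 0 0 0 -1;0.29 0 0.003 0 0 0 -1;0.29 0 0.003 0 0 0 -1;0 0 0 0 0 0 -1;0 0 0 0 0 0 -1",
)

```text
clock: 11.88
position: [0.552, 0.0483, 0.0708]
ee_rot: [0.63, 0.317, 0.634, -0.318]
contact_force: [0.9, 0.3, -0.4]
width: 0.0248
```

Run:
```python
from h import *
go(.5529,.0474,.0407,36.6)
s=get_image("side")[:,:,::-1];cv2.imwrite("pics/s3.png",s)
cv2.imwrite("pics/c3.png",cv2.resize(s[160:240,270:370],None,fx=7,fy=7,interpolation=cv2.INTER_CUBIC))
# predicted pixels (side) of peg mid tips and jig underside centre
c=get_calibration("side");W=np.linalg.inv(c["cam_to_world"])
def px(p):
    q=W[:3,:3]@p+W[:3,3];return np.round([c["fx"]*q[0]/q[2]+c["cx"],c["fy"]*q[1]/q[2]+c["cy"]],1)
u=np.array([.803,.596,0]);
for a in(-.02,.02):print("peg tip",px(np.array([.5529,.0474,.026])+a*u),"plate",px(np.array([.5529,.0474,.01])+a*u))
p=pose()[1]
for a in(-.02,.02):print("hole top",px(p+[0,0,-.0107]+a*u))
```

```text
t 11.88 p [552.   48.3  70.8] jaw 36.7 w 24.8 F [ 0.9  0.3 -0.4] q6 -0.68
 turn [ 0.0005 -0.0012  0.0013]  shift(after turn) [0.301 0.002 0.013]
peg tip [307.4 209.2] plate [307.6 212.3]
peg tip [312.1 200.2] plate [312.2 203.2]
hole top [307.2 202. ]
hole top [311.9 192.9]
```

View pics/c3.png

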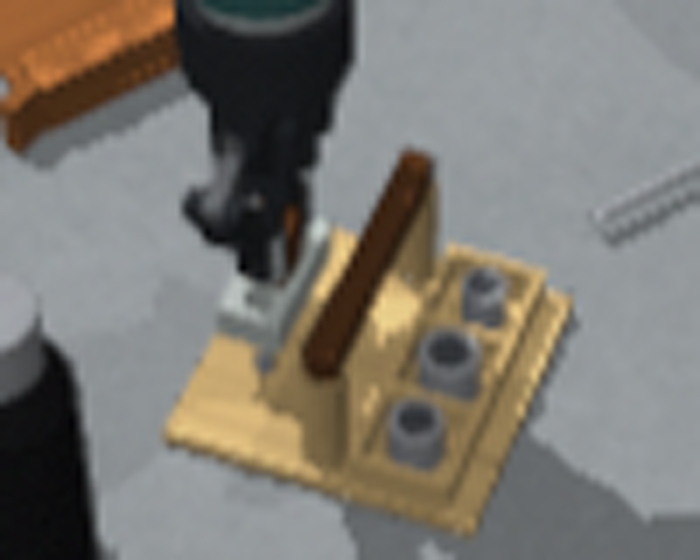

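Emit:
arm_command(
  series="0.06 0 0.007 0 0 0 -1;0.06 0 0.006 0 0 0 -1;0.05 0 0 0 0 0 -1;0.04 0 0 0 0 0 -1;0 0 0 0 0 0 -1",
)

```text
clock: 12.35
position: [0.5543, 0.0461, 0.0507]
ee_rot: [0.631, 0.318, 0.632, -0.318]
contact_force: [-1.0, 0.2, -2.2]
width: 0.0249
```

Run:
```python
from h import *
go(.5529,.0474,.0407,36.6);print(pose()[0]["moment"])
```

```text
t 12.35 p [554.3  46.1  50.7] jaw 36.6 w 24.9 F [-1.   0.2 -2.2] q6 -0.68
 turn [-0.     -0.0004  0.0004]  shift(after turn) [ 0.1   -0.003 -0.019]
[0.00624191 0.16889895 0.03673532]
```

Emit:
arm_command(
  series="0.04 0 -0.005 0 0 0 -1;0.04 0 -0.005 0 0 0 -1;0.03 0 0 0 0 0 -1;0 0 0 0 0 0 -1;0 0 0 0 0 0 -1",
)

```text
clock: 12.77
position: [0.5543, 0.0468, 0.0407]
ee_rot: [0.632, 0.318, 0.632, -0.318]
contact_force: [-3.0, 0.0, 4.9]
width: 0.025
```

Run:
```python
from h import *
go(.5529,.0474,.0407,36.6);print(pose()[0]["moment"])
```

```text
t 12.77 p [554.3  46.8  40.7] jaw 36.6 w 25.0 F [-3.   0.   4.9] q6 -0.68
 turn [ 0.0001 -0.      0.    ]  shift(after turn) [ 0.    -0.008 -0.013]
[0.05149541 0.44629186 0.03159418]
```

Emit:
arm_command(
  series="0 0 0 0 0 0 -0.3;0 0 0 0 0 0 0.2;0 0 0 0 0 0 0.5;0 0 0 0 0 0 0.5;-0.2 0 0 0 0 0 0.5;-0.4 0 0 0 0 0 0.5;-0.4 0 0 0 0 0 0.5;-0.4 0 0 0.0385 0 0 1;0 0 0 0.0385 0 0 1;0 0 0 0.0385 0 0 1;0 0 0 0.0385 0 0 1;0 0 0 0.0385 0 0 1",
)

```text
clock: 13.77
position: [0.5548, 0.0469, 0.1807]
ee_rot: [0.507, 0.493, 0.507, -0.493]
contact_force: [-0.4, 1.0, 0.6]
width: 0.0853
```

Emit:
arm_command(
  series="0 0 0 0.0385 0 0 1;0 0 0 0.0385 0 0 1;0 0 0 0.0385 0 0 1;0 0 0 0.0385 0 0 1;0 0 0 0.0385 0 0 1;0 0 0 0.0385 0 0 1;0 0 0 0.0385 0 0 1;0 0 0 0.0385 0 0 1;0 0 0 0 0 0 1;0 0 0 0 0 0 1",
)

```text
clock: 14.6
position: [0.5546, 0.0468, 0.1802]
ee_rot: [0.223, 0.671, 0.223, -0.671]
contact_force: [0.2, 0.0, -1.3]
width: 0.0853
```

Run:
```python
from h import *
go(.581,.0107,.064,-53.4)
s=get_image("side")[:,:,::-1];t=get_image("top")[:,:,::-1];cv2.imwrite("pics/s4.png",s);cv2.imwrite("pics/t4.png",t)
cv2.imwrite("pics/c4.png",np.hstack([cv2.resize(s[160:240,280:360],None,fx=6,fy=6,interpolation=cv2.INTER_CUBIC)]))
T=cv2.cvtColor(t,cv2.COLOR_BGR2HSV)
# holder sub-measures: floor slot opening (darker floor) and outer rectangle corners
c=mask(T,(5,120,40),(17,255,255),(372,165,72,65));h=cv2.convexHull(c)[:,0]
for nm,sel in(("back",c[(c[:,1]<185)]),):pass
# straight edges by fitLine on world points at lip height
P=plane("top",c,.034)[:,:2]*1000
ctr=P.mean(0)
for nm,a,lo,hi in(("back",6,60,120),("left",6,0,0),("right",6,0,0)):
    r=np.radians(6.);ex=np.array([np.cos(r),np.sin(r)]);ey=np.array([-ex[1],ex[0]]);L=np.c_[(P-ctr)@ex,(P-ctr)@ey]
    if nm=="back":k=(L[:,0]>60)&(abs(L[:,1])<75)
    elif nm=="left":k=(L[:,1]>80)&(L[:,0]>-45)&(L[:,0]<60)
    else:k=(L[:,1]<-80)&(L[:,0]>-45)&(L[:,0]<60)
    v=cv2.fitLine(P[k].astype(np.float32),cv2.DIST_HUBER,0,.01,.01).ravel();print(nm,k.sum(),v.round(3),np.degrees(np.arctan2(v[1],v[0])).round(2))
```

```text
t 14.6 p [554.6  46.8 180.2] jaw -53.3 w 85.3 F [ 0.2  0.  -1.3] q6 0.89
 turn [ 0.0005 -0.      0.    ]  shift(after turn) [1.162 0.448 0.003]
back 40 [ 1.17000e-01 -9.93000e-01  6.74558e+02 -2.89783e+02] -83.31
left 28 [ 9.92000e-01  1.25000e-01  5.98258e+02 -2.04556e+02] 7.19
right 28 [ 9.93000e-01  1.19000e-01  6.10123e+02 -3.85699e+02] 6.81
```

View pics/c4.png

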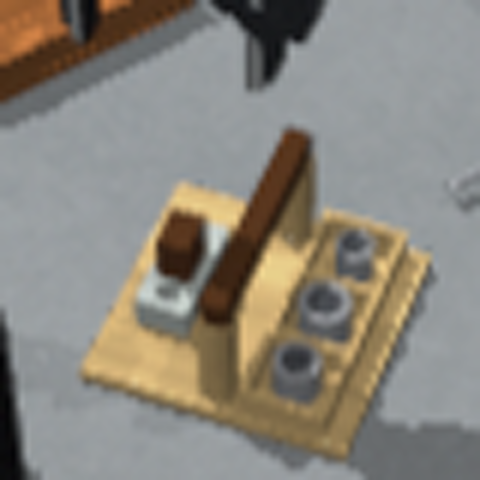

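Side crop: the jig sits flat with the peg showing in its hole at about (165,290), and all three sockets are in place. Now I'll grip the bar.

Emit:
arm_command(
  series="0 0.22 0 0 0 0 1;0 0.226 0 0 0 0 1;0 0 0 0 0 0 1;0.3 0 0 0 0 0 1;0.3 0 0 0 0 0 0.5;0.3 0 0 0 0 0 0;0.27 0 0 0 0 0 -0.2;0 0 0 0 0 0 -0.4;0 0 0 0 0 0 -1;0 0 0 0 0 0 -1;0 0 0 0 0 0 -1;0 0 0 0 0 0 -1",
  squeeze=90,
)

```text
clock: 15.7
position: [0.5815, 0.0111, 0.0643]
ee_rot: [0.222, 0.672, 0.221, -0.671]
contact_force: [-0.3, 1.1, -4.2]
width: 0.0142
```

Emit:
arm_command(
  series="0 0 0 0 0 0 -1;0 0 0 0 0 0 -1;-0.1 0 0 0 0 0 -1;-0.15 0 0 0 0 0 -1;-0.2 0 0 0 0 0 -1;-0.2 0 0 0 0 0 -1;-0.2 0 0 0 0 0 -1;-0.1 0 0 0 0 0 -1;0 0 0 0 0 0 -1;0 0 0 0 0 0 -1",
)

```text
clock: 16.53
position: [0.5809, 0.0109, 0.1585]
ee_rot: [0.222, 0.672, 0.221, -0.671]
contact_force: [0.2, 0.6, -7.2]
width: 0.0148
```

Run:
```python
from h import *
go(.54,-.15,.16,-83.2);print(pose()[0]["moment"])
```

```text
t 16.53 p [580.9  10.9 158.5] jaw -53.5 w 14.8 F [ 0.2  0.6 -7.2] q6 0.83
 turn [ 1.651e-01 -2.000e-04 -1.000e-04]  shift(after turn) [-0.015  1.55   0.597]
[0.00266267 0.04088586 0.02533846]
```

Emit:
arm_command(
  series="0 0 0 0.02 0 0 -1;0 0 0 0.03 0 0 -1;0 0 0 0.035 0 0 -1;0 0 0 0.035 0 0 -1;0 0 0 0.03 0 0 -1;0 0 0 0.015 0 0 -1;0 0.15 0.058 0 0 0 -1;0 0.24 0.092 0 0 0 -1;0 0.3 0.116 0 0 0 -1;0 0.3 0.116 0 0 0 -1;0 0.3 0.116 0 0 0 -1;0 0.25 0.096 0 0 0 -1",
)

```text
clock: 17.53
position: [0.5383, -0.1505, 0.1563]
ee_rot: [-0.042, -0.704, -0.042, 0.707]
contact_force: [-0.2, 0.9, -6.7]
width: 0.015
```

Run:
```python
from h import *
go(.4077,-.317,.16,-83.2)
```

```text
t 17.53 p [ 538.3 -150.5  156.3] jaw -83.2 w 15.0 F [-0.2  0.9 -6.7] q6 1.06
 turn [0.     0.0012 0.0003]  shift(after turn) [-0.037  1.499  1.494]
```

Emit:
arm_command(
  series="0 0.15 0.15 0 0 0 -1;0 0.24 0.24 0 0 0 -1;0 0.26 0.26 0 0 0 -1;0 0.26 0.26 0 0 0 -1;0 0.26 0.26 0 0 0 -1;0 0.2 0.2 0 0 0 -1;0 0.13 0.125 0 0 0 -1;0 0 0 0 0 0 -1;0 0 0 0 0 0 -1;0 0 0 0 0 0 -1;0 0 0 0 0 0 -1",
)

```text
clock: 18.45
position: [0.4098, -0.3145, 0.1575]
ee_rot: [-0.042, -0.706, -0.043, 0.706]
contact_force: [0.7, -0.0, -6.8]
width: 0.0145
```

Run:
```python
from h import *
go(.4077,-.317,.0753,-83.2)
s=get_image("side")[:,:,::-1];cv2.imwrite("pics/s5.png",s)
t=get_image("top")[:,:,::-1];cv2.imwrite("pics/t5.png",t)
cv2.imwrite("pics/c5.png",np.hstack([cv2.resize(s[220:390,290:440],None,fx=2.6,fy=2.6,interpolation=cv2.INTER_CUBIC),cv2.resize(t[160:330,360:510],None,fx=2.6,fy=2.6,interpolation=cv2.INTER_CUBIC)]))
```

```text
t 18.45 p [ 409.8 -314.5  157.5] jaw -83.1 w 14.5 F [ 0.7 -0.  -6.8] q6 0.66
 turn [0.0003 0.0002 0.0006]  shift(after turn) [0.822 0.023 0.023]
```

View pics/c5.png

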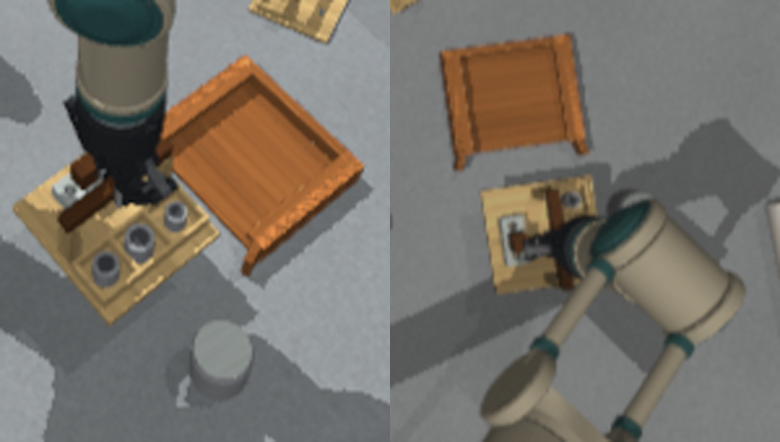

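The tray hangs level, with its plate in front of the open mouth and clear of the tin (220,360 in the side half). I'll lower it to about 3 mm above floor level and then check its lateral alignment.

Emit:
arm_command(
  series="0.1 0.012 0.012 0 0 0 -1;0.2 0.011 0.011 0 0 0 -1;0.22 0 0 0 0 0 -1;0.18 0 0 0 0 0 -1;0.1 0 0 0 0 0 -1;0.02 0 0 0 0 0 -1;0 0 0 0 0 0 -1;0 0 0 0 0 0 -1",
)

```text
clock: 19.22
position: [0.4084, -0.3187, 0.0769]
ee_rot: [0.043, 0.706, 0.042, -0.705]
contact_force: [0.4, -0.3, -6.9]
width: 0.0145
```

Run:
```python
from h import *
go(.5963,-.2945,.0753,-83.2)
t=get_image("top")[:,:,::-1];s=get_image("side")[:,:,::-1];cv2.imwrite("pics/t6.png",t);cv2.imwrite("pics/s6.png",s)
r=lambda im,x,y,w,h,k:cv2.resize(im[y:y+h,x:x+w],None,fx=k,fy=k,interpolation=cv2.INTER_CUBIC)
cv2.imwrite("pics/c6.png",np.hstack([r(t,370,165,80,115,5),r(s,300,230,80,115,5)]))
```

```text
t 19.22 p [ 408.4 -318.7   76.9] jaw -83.2 w 14.5 F [ 0.4 -0.3 -6.9] q6 0.65
 turn [ 0.0002 -0.0003 -0.0004]  shift(after turn) [ 0.016 -0.018 -1.894]
```

View pics/c6.png

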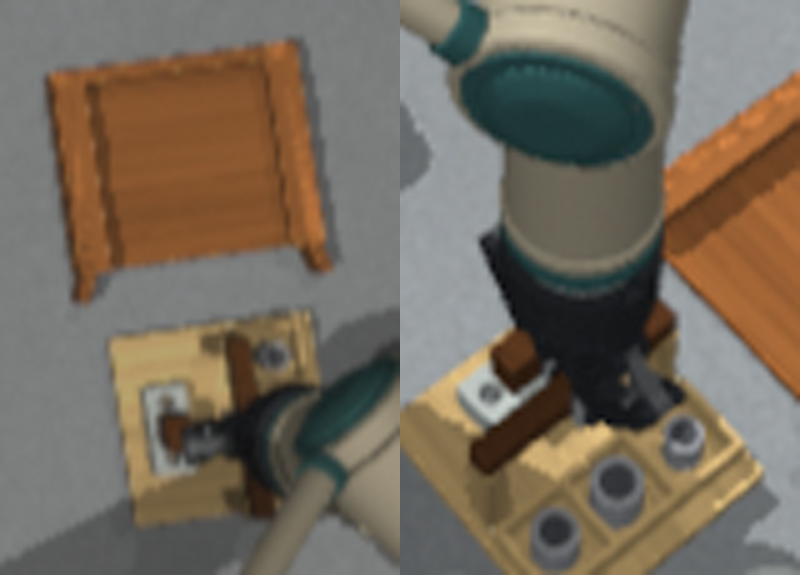

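Run:
```python
from h import *
a=np.radians(6.8);e=np.array([np.cos(a),np.sin(a)]);n=np.array([-e[1],e[0]])
f=lambda u,v,z:plane("top",[(370+u/5-.4,165+v/5-.4)],z)[0][:2]*1000
for nm,(u,v,z) in dict(trayL=(109,335,.0226),trayR=(318,312,.0226),tray_bl=(135,525,.0226),outL=(61,180,.034),outR=(310,150,.034),cheekL=(82,300,.034),cheekR=(322,268,.034)).items():
    p=f(u,v,z);print(nm,p.round(1),"e",(p@e).round(1),"n",(p@n).round(1))
p=pose()[1][:2]*1000;print("tcp e,n",p@e,p@n)
# sub-pixel edges: saturation/greyness profile along lines perpendicular to axis
t=cv2.imread("pics/t6.png");T=cv2.cvtColor(t,cv2.COLOR_BGR2HSV)
bx=(372,165,72,62);c=mask(T,(5,120,40),(17,255,255),bx);P=plane("top",c,.034)[:,:2]*1000;E,N=P@e,P@n
k=(E>510)&(E<610);print("outer n: L",np.median(N[k&(N>-364)]),"R",np.median(N[k&(N<-364)]))
c=mask(T,(8,60,60),(30,255,255),(380,226,60,46));P=plane("top",c,.0226)[:,:2]*1000;E,N=P@e,P@n
k=(E>400)&(E<435);print("tray n: L",np.median(N[k&(N>-364)]),"R",np.median(N[k&(N<-364)]),"front e",np.percentile(E,98))
```

```text
trayL [ 472.1 -237.1] e 440.7 n -291.3
trayR [ 486.5 -392.3] e 436.6 n -447.2
tray_bl [ 331.6 -252.1] e 299.4 n -289.6
outL [ 587.8 -202.8] e 559.7 n -271.0
outR [ 606.6 -387.2] e 556.5 n -456.3
cheekL [ 498.7 -215.8] e 469.7 n -273.3
cheekR [ 519.1 -393. ] e 469.0 n -451.7
tcp e,n 367.9322553386735 -365.1124235064435
outer n: L -273.4384208943291 R -455.04673383511465
tray n: L -292.1987466113115 R -438.6777406814545 front e 438.5852546622131
```

Emit:
arm_command(
  series="0.02 -0.007 0 0 0 0 -1;0 0 -0.1 0 0 0 -1;0 0 -0.15 0 0 0 -1;0 0 -0.15 0 0 0 -1;0 0 -0.15 0 0 0 -1;0 0 -0.15 0 0 0 -1;0 0 -0.1 0 0 0 -1;0 0 -0.05 0 0 0 -1;0 0 0 0 0 0 -1;0 0 0 0 0 0 -1",
)

```text
clock: 20.15
position: [0.4918, -0.307, 0.0739]
ee_rot: [-0.042, -0.705, -0.043, 0.706]
contact_force: [-1.2, 0.4, -6.6]
width: 0.0147
```

Run:
```python
from h import *
go(.5963,-.2945,.0735,-83.2);p=pose()[1]*1000
a=np.radians(6.8);e=np.array([np.cos(a),np.sin(a)]);n=np.array([-e[1],e[0]]);print(p[:2]@e,p[:2]@n,pose()[0]["moment"])
```

```text
t 20.15 p [ 491.8 -307.    73.9] jaw -83.1 w 14.7 F [-1.2  0.4 -6.6] q6 0.77
 turn [0.0004 0.0004 0.0002]  shift(after turn) [ 0.004 -0.    -1.052]
452.0232501192358 -363.07893923395596 [ 0.00621236  0.02314466 -0.04596338]
```

Emit:
arm_command(
  series="0 0 -0.1 0 0 0 -1;0 0 -0.15 0 0 0 -1;0 0 -0.15 0 0 0 -1;0 0 -0.15 0 0 0 -1;0 0 -0.15 0 0 0 -1;0 0 -0.1 0 0 0 -1;0 0 -0.07 0 0 0 -1;0 0 0 0 0 0 -1;0 0 0 0 0 0 -1",
)

```text
clock: 20.9
position: [0.5778, -0.2969, 0.074]
ee_rot: [-0.042, -0.705, -0.042, 0.706]
contact_force: [-0.3, 0.8, -7.2]
width: 0.0146
```

Run:
```python
from h import *
go(.5963,-.2945,.0735,-83.2);p=pose()[1]*1000
a=np.radians(6.8);e=np.array([np.cos(a),np.sin(a)]);n=np.array([-e[1],e[0]]);print(p[:2]@e,p[:2]@n,pose()[0]["moment"])
```

```text
t 20.9 p [ 577.8 -296.9   74. ] jaw -83.2 w 14.6 F [-0.3  0.8 -7.2] q6 0.87
 turn [0.0002 0.0004 0.0002]  shift(after turn) [ 0.005 -0.002 -0.187]
538.5670801320294 -363.27157500835744 [-0.01635322  0.05129113 -0.07955866]
```

Free so far. Now I'll set it down onto the floor (about 1.5 mm) and then push slowly to the stop.

Emit:
arm_command(
  series="0.01 0 0 0 0 0 -1;0.008 0 -0.02 0 0 0 -1;0 0 -0.03 0 0 0 -1;0 0 -0.03 0 0 0 -1;0 0 -0.03 0 0 0 -1;0 0 -0.03 0 0 0 -1;0 0 -0.02 0 0 0 -1;0 0 0 0 0 0 -1",
)

```text
clock: 21.57
position: [0.595, -0.2951, 0.0724]
ee_rot: [0.042, 0.706, 0.042, -0.706]
contact_force: [-0.1, 0.4, -6.3]
width: 0.0149
```

```bash
cat > st.py <<'E'
from h import *
go(.5963,-.2945,.0735,-83.2);p=pose()[1]*1000
a=np.radians(6.8);e=np.array([np.cos(a),np.sin(a)]);n=np.array([-e[1],e[0]]);print(p[:2]@e,p[:2]@n,"Fe",pose()[0]["contact_force"][:2]@e,pose()[0]["moment"])
E
python3 st.py
```

```text
t 21.57 p [ 595.  -295.1   72.4] jaw -83.2 w 14.9 F [-0.1  0.4 -6.3] q6 0.89
 turn [ 0.0002 -0.0002 -0.    ]  shift(after turn) [-0.011 -0.005 -0.014]
555.8458213409192 -363.50244928267733 Fe -0.08865756223634166 [-0.02472459 -0.00467856  0.03702109]
```

Emit:
arm_command(
  series="0 0 -0.02 0 0 0 -1;0 0 -0.02 0 0 0 -1;0 0 -0.02 0 0 0 -1;0 0 -0.01 0 0 0 -1;0 0 0 0 0 0 -1",
)

```text
clock: 21.98
position: [0.5974, -0.2942, 0.0729]
ee_rot: [-0.042, -0.703, -0.042, 0.709]
contact_force: [-9.2, -0.3, 1.9]
width: 0.0145
```

```bash
python3 st.py
```

```text
t 21.98 p [ 597.4 -294.2   72.9] jaw -83.2 w 14.5 F [-9.2 -0.3  1.9] q6 0.89
 turn [0.0001 0.0025 0.0005]  shift(after turn) [-0.006  0.002  0.011]
558.3437538685087 -362.83963518565037 Fe -9.124106560265892 [-0.22417803  1.49526273 -0.34629881]
```

Emit:
arm_command(
  series="0.008 0 0.01 0 0 0 -1;0.007 0 0.01 0 0 0 -1;0 0 0 0 0 0 -1;0 0 0 0 0 0 -1",
)

```text
clock: 22.32
position: [0.5967, -0.2943, 0.0724]
ee_rot: [-0.042, -0.704, -0.042, 0.707]
contact_force: [-8.1, 1.8, 3.5]
width: 0.0145
```

```bash
python3 st.py
```

```text
t 22.32 p [ 596.7 -294.3   72.4] jaw -83.2 w 14.5 F [-8.1  1.8  3.5] q6 0.89
 turn [-0.0001  0.0013  0.0004]  shift(after turn) [-0.011  0.001  0.005]
557.6869783804993 -362.8878014320385 Fe -7.81551101205131 [ 0.07405428  1.11410927 -0.28928386]
```

Emit:
arm_command(
  series="0 0 0 0 0 0 -0.6;0 0 0 0 0 0 -0.3;0 0 0 0 0 0 0.1;0 0 0 0 0 0 0.2;0 0 0 0 0 0 0.2;-0.1 0 0 0 0 0 0.2;-0.3 0 0 0 0 0 0.2;-0.35 0 0 0 0 0 0.2;-0.35 0 0 0 0 0 0.2;-0.3 0 0 0 0 0 0.2;0 0 0 0 0 0 0.2",
)

```text
clock: 23.23
position: [0.6028, -0.2966, 0.2198]
ee_rot: [0.045, 0.71, 0.039, -0.701]
contact_force: [0.8, -0.3, 1.5]
width: 0.0516
```

Emit:
arm_command(
  series="0 0 0.3 0 0 0 0.2;0 0 0.35 0 0 0 0.2;0 0 0.35 0 0 0 0.2;0 0 0.35 0 0 0 0.2;0 0 0.35 0 0 0 0.2;0 0 0.3 0 0 0 0.2;0 0 0 0 0 0 0.2;0 0 0 0 0 0 0.2",
)

```text
clock: 23.9
position: [0.3997, -0.3185, 0.2117]
ee_rot: [0.041, 0.706, 0.041, -0.706]
contact_force: [-0.5, -0.7, -0.4]
width: 0.0513
```

```bash
python3 st.py
python3 - <<'E'
from h import *
t=get_image("top")[:,:,::-1];s=get_image("side")[:,:,::-1];cv2.imwrite("pics/t7.png",t);cv2.imwrite("pics/s7.png",s)
r=lambda im,x,y,w,h,k:cv2.resize(im[y:y+h,x:x+w],None,fx=k,fy=k,interpolation=cv2.INTER_CUBIC)
cv2.imwrite("pics/c7.png",np.hstack([r(t,368,160,80,90,5),r(s,335,225,80,90,5)]))
E
```

```text
t 23.9 p [ 399.7 -318.5  211.7] jaw -83.3 w 51.3 F [-0.5 -0.7 -0.4] q6 0.64
 turn [-0.0006 -0.0003 -0.0003]  shift(after turn) [ 1.382 -0.006 -1.981]
359.16221733177485 -363.63157970820566 Fe -0.5360563609315709 [-0.04587719  0.03665288  0.00971334]
```

View pics/c7.png

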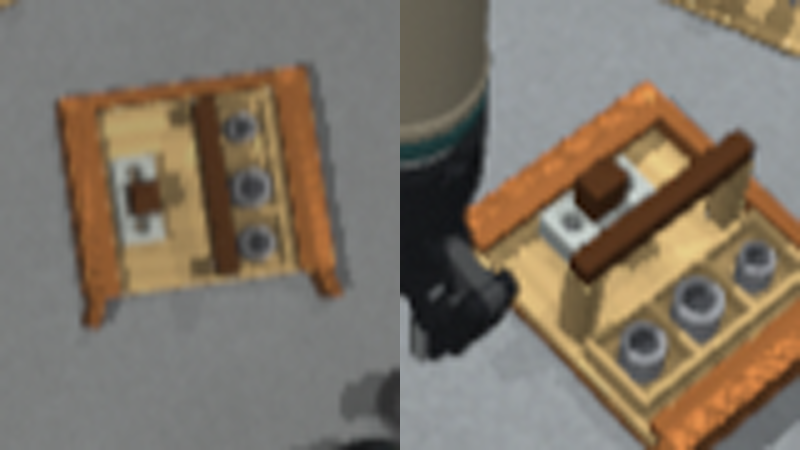

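Run:
```python
from h import *
a=np.radians(6.8);e=np.array([np.cos(a),np.sin(a)]);n=np.array([-e[1],e[0]])
T=cv2.cvtColor(cv2.imread("pics/t7.png"),cv2.COLOR_BGR2HSV);T0=cv2.cvtColor(cv2.imread("pics/t6.png"),cv2.COLOR_BGR2HSV)
c=mask(T,(8,90,30),(17,255,110),(402,178,18,40));p=plane("top",c,.1)[:,:2]*1000;r=cv2.minAreaRect(p.astype(np.float32));print("bar",np.array(r[0])@e,np.array(r[0])@n,r)
def prof(I,N,lab):
    E=np.arange(460,660,2.);q=np.c_[E[:,None]*e+N*n]/1000
    C=get_calibration("top");W=np.linalg.inv(C["cam_to_world"]);X=np.c_[q,np.full(len(q),.018)]@W[:3,:3].T+W[:3,3]
    u=(C["fx"]*X[:,0]/X[:,2]+C["cx"]).astype(np.float32);v=(C["fy"]*X[:,1]/X[:,2]+C["cy"]).astype(np.float32)
    S=cv2.remap(I[:,:,1].astype(np.float32),u[None],v[None],cv2.INTER_LINEAR)[0];H=cv2.remap(I[:,:,2].astype(np.float32),u[None],v[None],cv2.INTER_LINEAR)[0]
    print(lab,"front S/V",[(int(x),int(s),int(h)) for x,s,h in zip(E,S,H) if 476<x<496 or 612<x<640])
prof(T,-350,"now");prof(T0,-350,"empty")
A=cv2.imread("pics/t0.png") if 0 else cv2.imread("pics/top0.png");B=cv2.imread("pics/t7.png")
for nm,(u,v) in dict(bottle=(330,256),offcut=(223,240),tin=(456,241),screw=(320,140)).items():
    w=A[v-10:v+10,u-8:u+8];m=cv2.matchTemplate(B[v-18:v+18,u-16:u+16],w,cv2.TM_CCOEFF_NORMED);_,k,_,l=cv2.minMaxLoc(m);print(nm,"shift px",l[0]-8,l[1]-8,round(k,2))
```

```text
bar 560.1090914025868 -362.32531103079504 ((599.0697631835938, -293.4573974609375), (128.9308319091797, 20.90407371520996), 6.274785995483398)
now front S/V [(478, 4, 120), (480, 4, 120), (482, 4, 120), (484, 8, 122), (486, 37, 136), (488, 63, 149), (490, 85, 160), (492, 100, 167), (494, 107, 166), (614, 106, 180), (616, 108, 179), (618, 110, 177), (620, 111, 175), (622, 110, 171), (624, 110, 166), (626, 115, 155), (628, 122, 146), (630, 143, 138), (632, 158, 132), (634, 160, 132), (636, 153, 130), (638, 133, 124)]
empty front S/V [(478, 4, 127), (480, 3, 127), (482, 2, 124), (484, 7, 122), (486, 36, 123), (488, 70, 126), (490, 114, 131), (492, 145, 135), (494, 160, 137), (614, 167, 131), (616, 168, 128), (618, 167, 126), (620, 165, 123), (622, 166, 121), (624, 167, 119), (626, 167, 119), (628, 168, 120), (630, 168, 125), (632, 168, 130), (634, 166, 131), (636, 157, 130), (638, 134, 124)]
bottle shift px 0 0 1.0
offcut shift px 0 0 1.0
tin shift px -1 0 0.57
screw shift px 0 0 1.0
```

```bash
python3 -c "
from rig import ticket
print(ticket.sign_off())"
```

```text
the job is handed in; nothing more can be done
None
```

The jig is on the tray's two pegs, the loaded tray is home in the wide holder, and I handed the job in at about 24 s of the 67 s allowed. Sign-off reports no verdict.

**What I did:**
- I squared the tray by closing the jaws on its bar. This shifted the tray about 5 mm on the bench.
- I centred the jig by squeezing it across y, regripped it across x, and lowered it over the pegs. It stopped at the seated height with about 5 N of contact.
- I carried the tray by its bar and slid it under the lips until it met the back stop at about 9 N. I set it on the floor, let go and backed off.

**Last checks:**
- **Jig and sockets:** the last picture shows the jig flat and all three sockets in their compartments.
- **Tray depth:** its front edge is flush with the holder floor's front edge to about 1 mm.
- **Tray height:** at release it was within 1 mm of the floor.
- **Tray sideways and yaw:** it is about 1 to 2 mm off in the images, and yaw is about 0.5° off my estimate of the holder's axis.
- **Bystanders:** the bottle, offcut and screwdriver show no image shift.
- **Tin (check inconclusive):** the image match was poor at 0.57, with a shift of 1 pixel or less. I put this down to the arm or its shadow, but did not confirm it. I saw no contact with it, and it was standing in the last picture that showed it.
- **Vision against touch:** the cameras and the gripper disagreed by about 2 mm, within the stated calibration accuracy.

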